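# Lock the label roll's spindle with its spring clip

## Task

Lock the new label roll in its stand: push the spindle in by its black head until it is fully home, then take the spring clip out of its block and press its straight leg down through the cross hole in the spindle's bare end, bow beside the spindle, until the bow springs over and the clip sits fully down, and let go. Do it gently, feeling for the hole: never press on the stand or spindle, with the clip or the gripper, with more than about 30 N, and leave the other things on the desk where they are.

Things in the scene. Friction and masses are not known exactly. Their poses are not given: they have to be found in the camera images.
- unwinder: Fixed grey steel stand for a label roll. Origin: centre of its underside; z up, y along the spindle (black head at +y, bare drilled end at -y). Foot 150 x 100 x 8 mm; two cheeks 44 mm wide, outer faces at y = +-34 mm, tops 89 mm above the desk; between them a white roll 104 mm across, top 127 mm above the desk. Spindle axis level, 75 mm above the desk. The roll cannot move.
- spindle (a joint): How far the steel spindle, 16 mm in diameter, is pushed in towards -y of the stand, m: 0 pulled out, 0.040 fully home (a hard stop, head against the cheek). Starts between 0 and 0.012. Slides against about 4 N of friction, stays where it is left, does not turn.
- spindle_head (a point): Centre of the outer (+y) end face of the spindle's black round head, 32 mm across, 14 mm thick; axes those of the stand (push along -y). Home, it is 48 mm from the stand's middle. Spindles differ in length: the cross hole's centre lies 108 to 128 mm from this face along -y, always 12 mm short of the bare end. The hole, 5.6 mm wide each way and sharp-edged, runs straight down through it.
- clip: R-clip of steel wire with grey plastic grip, 0.05 kg, upright in its block. Origin: on the straight leg's axis at the underside of the grip's flange; z up along the leg, x from leg to bow. Flange 24 (x) x 16 (y) x 5 mm, then the grip 16 (x) x 12 (y) mm, up to 37 mm. Below: steel collar 8 mm across, 8 mm long, then the leg. Bow at x = 4 to 14 mm, down to 38 mm below, its waist at 25 mm below.
- clip_grip (a point): Middle of the clip's grip, 24 mm above the clip's origin, axes those of the clip.
- leg_tip (a point): Round end of the clip's straight leg (4 mm in diameter), 44 mm below the clip's origin, axes those of the clip. Fully on, the collar rests on the spindle (top line 83 mm above the desk), the leg tip is 36 mm below that line, and the bow curls under the spindle, on either side of it.
- clip_bow (a joint): How far the bow is spread, rad: 0 at rest (also once sprung over), about 0.1 as its waist passes the spindle's widest part; spring 2.5 N m/rad. Pushing it over takes about 5 to 12 N, met when the leg tip is roughly 18 to 25 mm below the spindle's top line.
- clip_block: Fixed white block 64 (x) x 44 (y) x 50 mm tall with a pocket in its top, 21 x 10 mm and 47 mm deep, in which the clip stands with 1 to 2 mm of play, its flange on the block's top and its x along the block's x. Origin: centre of its underside.
- stamp: Bystander: wooden-handled rubber stamp, 30 mm across, 58 mm tall, standing; origin under its middle
- spare_roll: Bystander: spare roll of labels lying flat, 90 mm outside, 40 mm bore, 52 mm tall; origin under its middle
- sanitiser: Bystander: white pump bottle, 68 mm across, 173 mm tall to the top of its pump; origin under its middle
- stapler: Bystander: black stapler, 130 x 34 x 42 mm, lying; origin under its middle
- pen: Bystander: black pen, 9 mm thick, 139 mm long, lying; origin under its middle
- tape: Bystander: clear ring of tape lying flat, 68 mm across, 22 mm tall; origin under its middle
- label_carton: Bystander: small cardboard carton 90 x 60 x 45 mm; origin under its middle

How it is judged:
By the outcome, as a careful person would: the job done as asked, in the order asked, and still so for the second after the job is handed in, with the robot touching nothing.
It also fails if it takes over 70 s, if anything falls off the work surface, if the arm or the gripper's body presses on something with over 40 N, if the wrist force passes 120 N, or if a joint passes its speed limit or range.

## Robot

A 7-joint arm with a two-finger parallel gripper is mounted at the origin on the work surface. World frame = base frame: x ahead of the robot, y to its left, z up, the work surface at z = 0. Lengths are in m, angles in rad, forces in N, time in s.
With the tool pointing down it reaches from about 0.425 to 0.875 m from the base axis. Payload 4.7 kg.
Tool frame: the origin (TCP) lies on the centre line of the jaws, within the pads' length; the fingertips stand 14 mm ahead of it and the grasp point (between the pads) lies 5 mm behind it; z points along the fingers, x is the direction in which the jaws open and shut, and the axes are right-handed (so a half turn about z gives the same grasp; the last joint's range is limited). The gripper opens to 87 mm and grips with 3 to 60 N. Pads are 19 mm wide; open, the fingers measure 117 mm over their backs; the gripper's body (75 mm by 190 mm) begins 51 mm behind the grasp point.
Start: joints at [1.207, 0.321, -0.07, 1.45, 0.023, 1.371, -0.057], TCP at [0.24, -0.604, 0.237] pointing down, gripper open.
Joint ranges: [-2.86, 2.86], [-0.3, 2.09], [-1.38, 1.24], [0.06, 2.45], [-1.56, 4.7], [0.09, 2.05], [-2.69, 2.69]. Speed limits (rad/s): [2.57, 2.57, 3.14, 3.14, 3.14, 3.14, 3.14].

## Interface

Orientations are given as a rotation vector (axis times angle).
In Python, from bench import ctrl gives the robot as it stands.
- The arm moves only by the tool drive_tool, never from a script. Its argument "rows" is a list that holds one entry, the list of rows, each a list of 5 numbers: the shift along the tool's x, y, z scaled (see below), then the turn about the tool's z scaled (see below), then the closure in counts, from 0 (fully open) to 255 (shut). In form: [[[dx, dy, dz, spin, jaw], ...]]. A call has 1 to 20 rows; each row is the pose to reach, as a shift and turn from the pose commanded when the call began, along the tool's axes at that moment, turning the shorter way round; what a row does not reach only later rows make up. The controller multiplies each number of a shift by 300 mm and each number of a turn by pi rad. A row lasts 1/8 s, in which the tool goes at most 62.5 mm and 10.7 degrees, less where a joint would pass 70% of its speed; a pose out of reach is approached as far as the arm can. A call with a number of a shift or a turn outside -1 to 1 is refused whole. A call with a gripper value outside its range is refused whole. The fingers move at their own pace and stop on an object; "grip_force" is the grip in N (left out, the last holds). Time passes only in rows, so rows that repeat a pose let the fingers close. It gives the time, the measured TCP pose, the force and the opening at its end, in the units of the state.
- ctrl.get_state(): the state, without advancing time (a new reading comes with each control period).
- ctrl.get_image(name): name is "side" or "top" or "wrist"; returns a dict with "img" (384x512x3 uint8, blue, green, red), "camera_matrix" (3x3 intrinsics, pixels), "R" (3x3) and "t" (3): a world point X has camera coordinates R X + t. Camera axes: x right, y down, z forward; pixel columns grow to the right and rows downward; lengths in m; the calibration is good to about 2 mm. A picture is of the moment at which its call begins. There is no depth.
- ctrl.close_job(): hands the job in, once; it reports no verdict.
The state is a dict: "time": time; "joint_positions": joint angles; "qd": joint speeds; "joint_torque": joint torques, N m; "position": TCP position; "tool_rot": TCP orientation; "ft_force": force on the tool from outside, world axes, zero at the start; "torque": the same for the moment, N m; "grip_width": opening from 0.0 (shut) to 1.0 (fully open).
Only numpy, scipy, OpenCV 4.12 (cv2) and the standard library are available. Lean on these libraries where they do the work, as an engineer would, in place of code of your own. Each camera call takes 0.05 s, during which the arm holds its last target.

## Working session

There is one attempt and no reset: what is moved stays moved. The work goes in short steps, Python scripts to look and compute and a tool call to move; the robot and the scene stay as the last step left them, time stands still between calls to the robot, and variables do not carry over. Pictures are saved under pics/ and viewed, and the job is handed in when it is done.

Besides the shell and the picture viewer there is one more tool, called as a command line: name --argument value ..., lists and objects as JSON in quotes. drive_tool: Moves the arm, as the interface text tells. Its arguments: {"type":"object","properties":{"rows":{"type":"array"},"grip_force":{"type":"number"}},"required":["rows"]}

```bash
ls; mkdir -p pics; cat > h.py <<'E'
import numpy as np, cv2, pickle
from bench import ctrl
from scipy.spatial.transform import Rotation as Rot
def snap(n,f):
    d=ctrl.get_image(n); cv2.imwrite('pics/'+f+'.png',d['img']); pickle.dump(d,open('pics/'+f+'.pkl','wb')); return d
def load(f): return pickle.load(open('pics/'+f+'.pkl','rb'))
def crop(f,x0,y0,x1,y1,s,o): cv2.imwrite('pics/'+o+'.png',cv2.resize(load(f)['img'][y0:y1,x0:x1],None,fx=s,fy=s,interpolation=cv2.INTER_CUBIC))
def ray(d,u,v):
    r=np.linalg.solve(d['camera_matrix'],[u,v,1.]); return -d['R'].T@d['t'], d['R'].T@r
def atz(d,u,v,z):
    c,r=ray(d,u,v); return c+r*(z-c[2])/r[2]
def proj(d,X):
    p=d['camera_matrix']@(d['R']@np.array(X)+d['t']); return p[:2]/p[2]
def tri(*a):
    A=np.zeros((3,3));b=np.zeros(3)
    for d,u,v in a:
        c,r=ray(d,u,v); r/=np.linalg.norm(r); P=np.eye(3)-np.outer(r,r); A+=P;b+=P@c
    return np.linalg.solve(A,b)
E
python3 - <<'E'
from h import *
np.set_printoptions(precision=4,suppress=True)
for n in ['side','top','wrist']:
    d=snap(n,n+'0'); print(n,-d['R'].T@d['t'],d['R'])
s=ctrl.get_state(); print(s); print(Rot.from_rotvec(s['tool_rot']).as_matrix())
E
```

```text
pics
side [0.2942 0.9891 0.6414] [[-0.9676 -0.2523  0.0134]
 [-0.1334  0.4648 -0.8753]
 [ 0.2146 -0.8487 -0.4834]]
top [0.4371 0.016  1.1421] [[ 0.0087 -1.     -0.0014]
 [-0.9943 -0.0085 -0.1058]
 [ 0.1058  0.0023 -0.9944]]
wrist [ 0.3139 -0.5749  0.3841] [[ 0.3693 -0.9293 -0.0029]
 [-0.8888 -0.3541  0.291 ]
 [-0.2715 -0.1049 -0.9567]]
{'time': 0.15, 'joint_positions': array([ 1.2071,  0.3216, -0.0701,  1.4514,  0.0226,  1.3708, -0.0569]), 'qd': array([-0.    , -0.002 , -0.0017, -0.0049,  0.    ,  0.0014, -0.0001]), 'joint_torque': array([ -0.0007, -49.1796,  -0.4049, -31.288 ,  -0.0639,   0.0404,
         0.0001]), 'position': array([ 0.2396, -0.6038,  0.2357]), 'tool_rot': array([-2.5985,  1.7643,  0.0019]), 'ft_force': array([ 0.2798,  0.1998, -0.7559]), 'torque': array([-0.0053, -0.0582, -0.0228]), 'grip_width': 0.9962228182820824}
[[ 0.3689 -0.9295 -0.0006]
 [-0.9295 -0.3689  0.0013]
 [-0.0014  0.0001 -1.    ]]
```

View pics/side0.png

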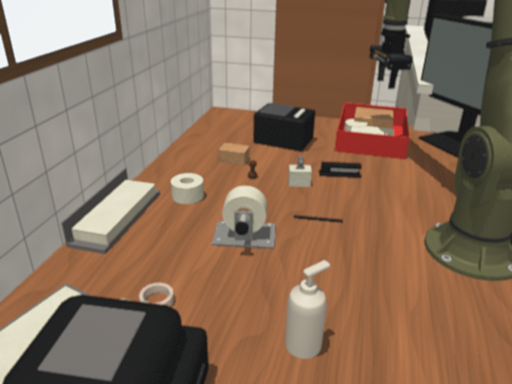

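View pics/top0.png

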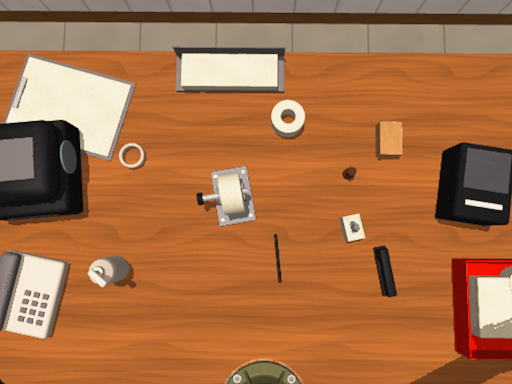

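```bash
python3 - <<'E'
from h import *
crop('top0',185,155,265,235,10/1.4,'c1'); crop('top0',325,200,375,250,11,'c2'); crop('side0',205,180,285,255,7.5,'c3'); crop('side0',280,150,330,195,12,'c4')
E
```

```text
(no output)
```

View pics/c1.png

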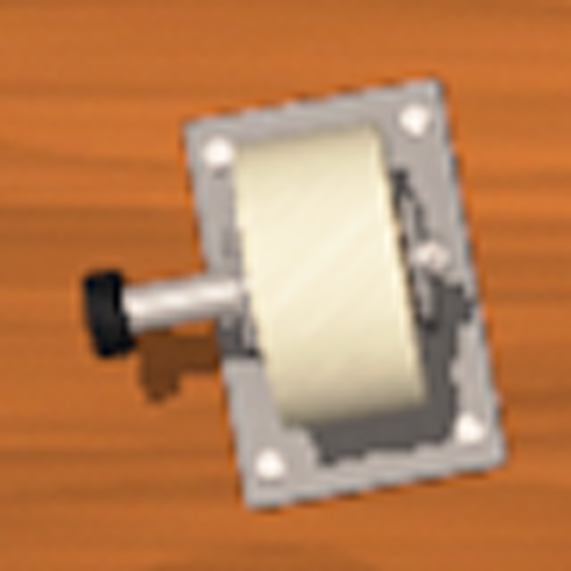

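View pics/c2.png

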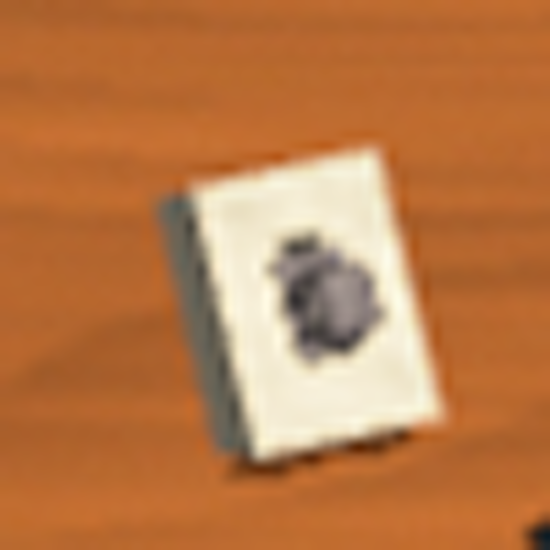

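View pics/c3.png

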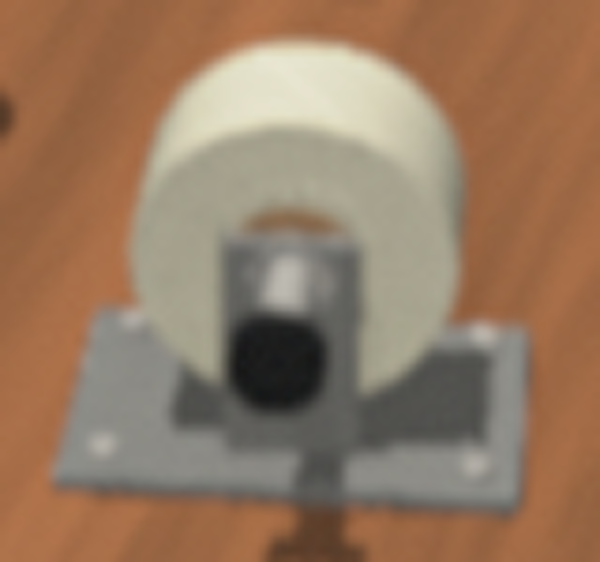

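View pics/c4.png

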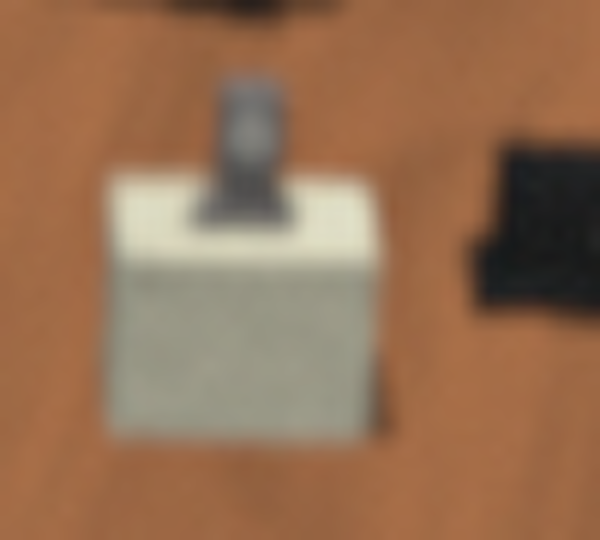

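```bash
python3 - <<'E'
from h import *
np.set_printoptions(precision=4,suppress=True)
t=load('top0');s=load('side0')
def C(l,x0,y0,k): return [(x0+a/k,y0+b/k) for a,b in l]
foot=[atz(t,u,v,.008) for u,v in C([(185,125),(440,80),(505,465),(250,508)],185,155,10/1.4)]
foot=np.array(foot); print(foot, foot.mean(0), np.linalg.norm(np.roll(foot,-1,0)-foot,axis=1))
blk=np.array([atz(t,u,v,.05) for u,v in C([(190,188),(380,150),(445,425),(255,465)],325,200,11)])
print(blk, blk.mean(0), np.linalg.norm(np.roll(blk,-1,0)-blk,axis=1))
for q in (foot,blk):
    a=q[0]-q[3]+q[1]-q[2]; print('long yaw',np.arctan2(a[1],a[0])); b=q[0]-q[1]+q[3]-q[2]; print('short',np.arctan2(b[1],b[0]))
    
print([atz(s,u,v,.008) for u,v in C([(98,308),(528,328),(520,508),(55,485)],205,180,7.5)])
print([atz(s,u,v,.05) for u,v in C([(110,178),(372,180),(378,262),(112,262)],280,150,12)])
print('head tri',tri((s,*C([(278,365)],205,180,7.5)[0]),(t,*C([(88,318)],185,155,10/1.4)[0])))
print('clip top', tri((s,*C([(250,78)],280,150,12)[0]),(t,*C([(345,298)],325,200,11)[0])))
E
```

```text
[[0.6047 0.1473 0.008 ]
 [0.6229 0.0501 0.008 ]
 [0.4762 0.0239 0.008 ]
 [0.4592 0.1198 0.008 ]] [0.5408 0.0853 0.008 ] [0.0989 0.149  0.0974 0.1481]
[[ 0.4845 -0.201   0.05  ]
 [ 0.4939 -0.246   0.05  ]
 [ 0.4295 -0.2601  0.05  ]
 [ 0.4198 -0.2154  0.05  ]] [ 0.4569 -0.2306  0.05  ] [0.0459 0.0659 0.0457 0.0663]
long yaw 0.18170170530569285
short 1.751128333305662
long yaw 0.2177751670062998
short 1.7802013505030458
[array([0.6217, 0.0521, 0.008 ]), array([0.4762, 0.0241, 0.008 ]), array([0.4568, 0.127 , 0.008 ]), array([0.6019, 0.1549, 0.008 ])]
[array([ 0.4927, -0.245 ,  0.05  ]), array([ 0.4286, -0.2624,  0.05  ]), array([ 0.4205, -0.2162,  0.05  ]), array([ 0.4834, -0.1979,  0.05  ])]
head tri [0.5241 0.172  0.0787]
clip top [ 0.4575 -0.2281  0.0896]
```

```bash
cat >> h.py <<'E'
def plan(x,y,z,yaw):
    s=ctrl.get_state(); R=Rot.from_rotvec(s['tool_rot']).as_matrix(); p=s['position']
    d=R.T@(np.array([x,y,z])-p)/.3; y0=np.arctan2(R[1,0],R[0,0]); sp=-((yaw-y0+np.pi)%(2*np.pi)-np.pi)/np.pi
    print('t',s['time'],'p',p.round(4),'yaw',round(y0,4),'F',s['ft_force'].round(2),'M',s['torque'].round(3),'w',round(s['grip_width'],3)); print('plan',d.round(4),round(sp,4))
E
python3 - <<'E'
from h import *
t=load('top0'); print(atz(t,110,270,.1),atz(t,97,280,.17)); plan(.457,-.2306,.2,.2)
E
```

```text
[0.34815914 0.37851658 0.1       ] [0.33144614 0.38274051 0.17      ]
t 0.15 p [ 0.2396 -0.6038  0.2357] yaw -1.1929 F [ 0.28  0.2  -0.76] M [-0.005 -0.058 -0.023] w 0.996
plan [-0.8888 -1.1326  0.1203] -0.4434
```

View pics/wrist0.png

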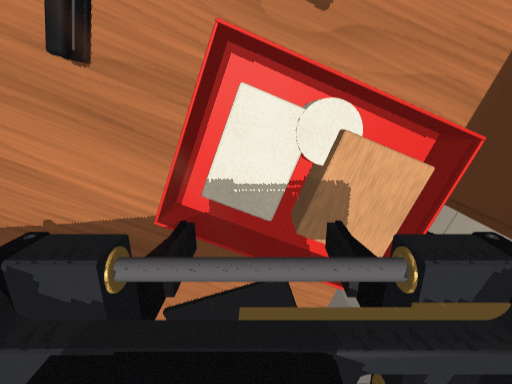

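drive_tool --rows '[[[-0.8, -1, 0.1, -0.44, 0], [-0.8, -1, 0.1, -0.44, 0], [-0.8, -1, 0.1, -0.44, 0], [-0.8, -1, 0.1, -0.44, 0], [-0.8, -1, 0.1, -0.44, 0], [-0.8, -1, 0.1, -0.44, 0], [-0.8, -1, 0.1, -0.44, 0], [-0.8, -1, 0.1, -0.44, 0], [-0.8, -1, 0.1, -0.44, 0], [-0.8, -1, 0.1, -0.44, 0]]]'

```text
time: 1.4
position: [0.4298, -0.2707, 0.2064]
tool_rot: [-3.128, -0.294, 0.0]
ft_force: [-0.4, 0.9, -1.0]
grip_width: 1.003
```

```bash
python3 - <<'E'
from h import *
snap('wrist','w1'); plan(.457,-.2306,.2,.2); plan(.523,.215,.2,.185)
E
```

```text
t 1.45 p [ 0.4298 -0.2707  0.2064] yaw 0.1876 F [-0.4  -0.03 -0.91] M [ 0.032 -0.06   0.001] w 1.004
plan [ 0.114  -0.1145  0.0214] -0.004
t 1.45 p [ 0.4298 -0.2707  0.2064] yaw 0.1876 F [-0.4  -0.03 -0.91] M [ 0.032 -0.06   0.001] w 1.004
plan [ 0.6071 -1.5327  0.0215] 0.0008
```

View pics/w1.png

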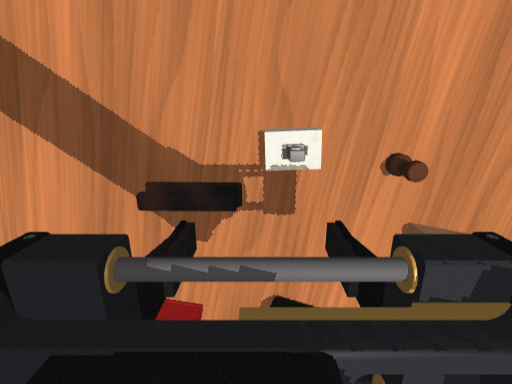

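```bash
python3 - <<'E'
from h import *
crop('w1',255,120,330,180,8,'c5')
E
```

```text
(no output)
```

View pics/c5.png

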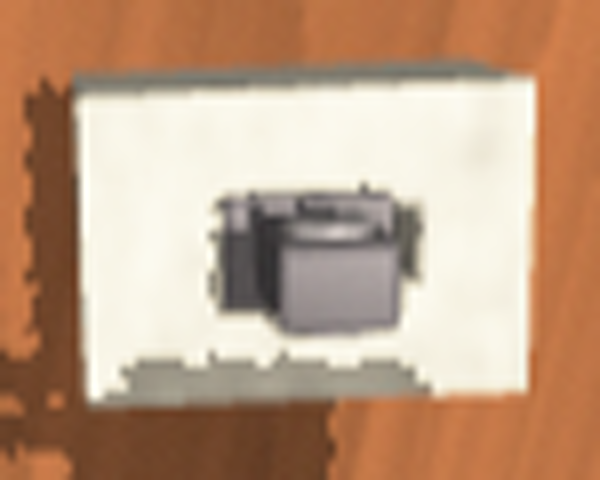

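drive_tool --rows '[[[0.3, -0.76, 0.02, 0, 255], [0.3, -0.76, 0.02, 0, 255], [0.3, -0.76, 0.02, 0, 255], [0.3, -0.76, 0.02, 0, 255], [0.3, -0.76, 0.02, 0, 255]]]'

```text
time: 2.08
position: [0.4761, -0.0244, 0.2009]
tool_rot: [-3.125, -0.309, -0.002]
ft_force: [-0.1, -0.8, 0.2]
grip_width: 0.516
```

```bash
python3 - <<'E'
from h import *
snap('wrist','w2'); plan(.523,.215,.2,.185)
E
```

```text
t 2.125 p [ 0.4757 -0.0277  0.2007] yaw 0.1932 F [-0.03 -1.53 -0.68] M [-0.042 -0.056  0.05 ] w 0.472
plan [ 0.31   -0.7637  0.0022] 0.0026
```

View pics/w2.png

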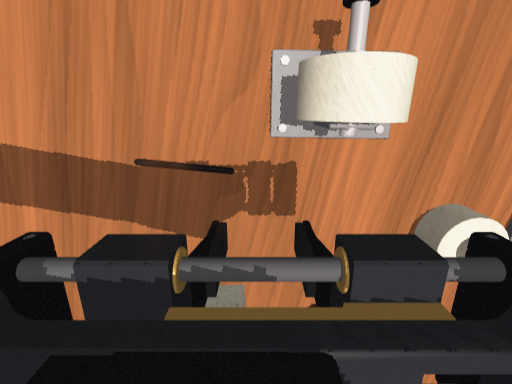

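drive_tool --rows '[[[0.31, -0.76, 0, 0, 255], [0.31, -0.76, 0, 0, 255], [0.31, -0.76, 0, 0, 255], [0.31, -0.76, 0, 0, 255], [0.31, -0.76, 0, 0, 255], [0.31, -0.76, 0, 0, 255]]]'

```text
time: 2.88
position: [0.5245, 0.2097, 0.1998]
tool_rot: [3.127, 0.293, -0.002]
ft_force: [0.7, -0.9, 0.0]
grip_width: 0.006
```

```bash
python3 - <<'E'
from h import *
snap('wrist','w3'); d=snap('top','top1'); plan(.523,.205,.082,.185); crop('top1',170,135,270,235,6,'c6')
E
```

```text
t 2.975 p [0.5247 0.2089 0.2002] yaw 0.1851 F [ 0.58 -0.42 -0.6 ] M [-0.058 -0.118  0.034] w 0.007
plan [-0.0076  0.0112  0.3939] 0.0
```

View pics/w3.png

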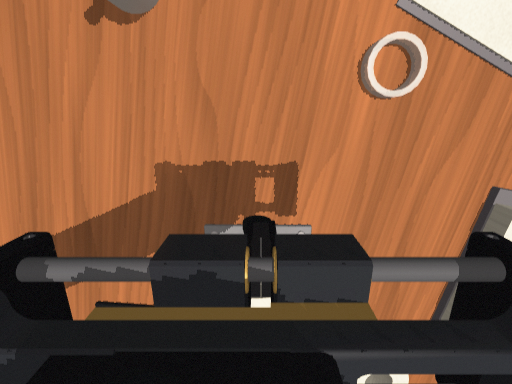

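View pics/c6.png

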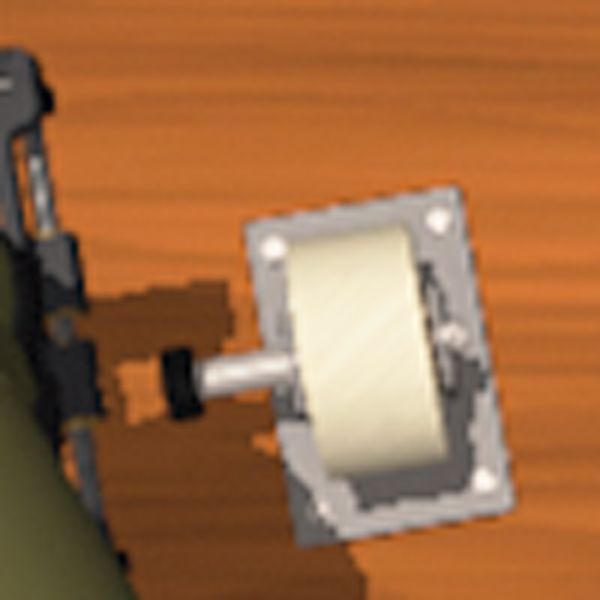

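drive_tool --rows '[[[-0.007, 0.01, 0.2, 0, 255], [-0.007, 0.01, 0.394, 0, 255], [-0.007, 0.01, 0.394, 0, 255], [-0.007, 0.01, 0.394, 0, 255], [-0.007, 0.01, 0.394, 0, 255]]]'

```text
time: 3.6
position: [0.5245, 0.209, 0.0852]
tool_rot: [-3.127, -0.296, -0.008]
ft_force: [-0.2, 0.7, 0.5]
grip_width: 0.008
```

```bash
python3 - <<'E'
from h import *
d=snap('side','s1'); plan(.523,.205,.082,.185); crop('s1',195,160,295,260,6,'c7')
E
```

```text
t 3.65 p [0.5243 0.209  0.0849] yaw 0.1888 F [ 0.12 -0.08  1.21] M [-0.03  -0.139 -0.052] w 0.004
plan [-0.0067  0.0123  0.0098] 0.0012
```

View pics/c7.png

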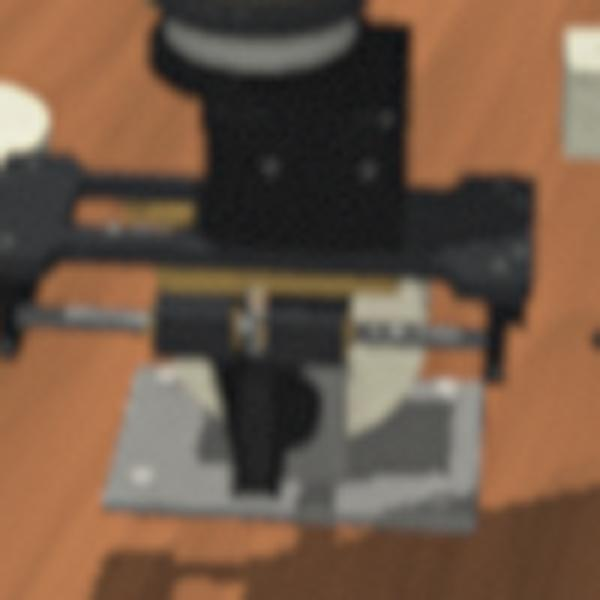

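drive_tool --rows '[[[-0.02, 0.02, 0.008, 0, 255], [-0.02, 0.05, 0.008, 0, 255], [-0.02, 0.07, 0.008, 0, 255], [-0.02, 0.08, 0.008, 0, 255], [-0.02, 0.09, 0.008, 0, 255], [-0.02, 0.1, 0.008, 0, 255], [-0.02, 0.11, 0.008, 0, 255], [-0.02, 0.12, 0.008, 0, 255]]]'

```text
time: 4.65
position: [0.5233, 0.1722, 0.0799]
tool_rot: [-3.127, -0.298, 0.0]
ft_force: [0.0, 4.5, -1.0]
grip_width: 0.006
```

```bash
cat >> h.py <<'E'
SC=np.array([.540,.0874]); SY=.185
def stand(p,c=None):
    c=SC if c is None else c; q=np.array(p[:2])-c; return np.array([q@[np.cos(SY),np.sin(SY)], q@[-np.sin(SY),np.cos(SY)]])
E
python3 - <<'E'
from h import *
d=snap('side','s2'); plan(.523,.205,.082,.185); crop('s2',195,160,295,260,6,'c7'); print(stand(ctrl.get_state()['position']))
E
```

```text
t 4.7 p [0.5235 0.1715 0.0799] yaw 0.189 F [-0.21  3.81  1.12] M [ 0.87   0.057 -0.017] w 0.002
plan [ 0.0194 -0.11   -0.007 ] 0.0013
[-0.00077383  0.08570081]
```

View pics/c7.png

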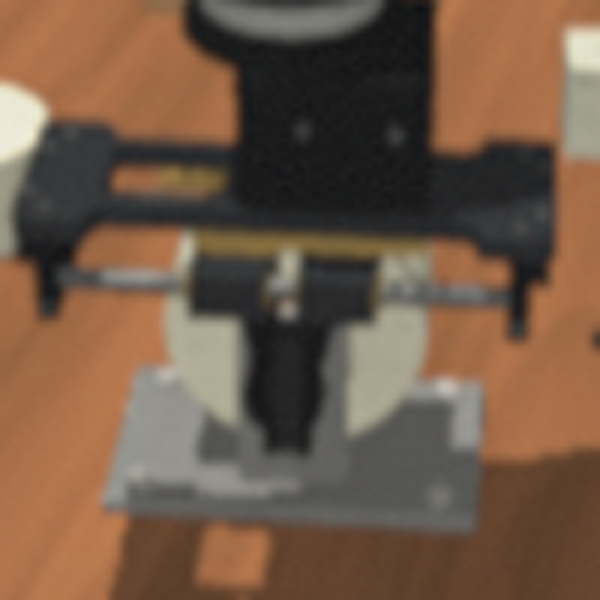

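drive_tool --rows '[[[0, 0.01, 0, 0, 255], [0, 0.02, 0, 0, 255], [0, 0.03, 0, 0, 255], [0, 0.04, 0, 0, 255], [0, 0.05, 0, 0, 255], [0, 0.06, 0, 0, 255], [0, 0.07, 0, 0, 255], [0, 0.075, 0, 0, 255]]]'

```text
time: 5.7
position: [0.5276, 0.1495, 0.0799]
tool_rot: [3.127, 0.296, -0.0]
ft_force: [-1.4, 3.7, -0.1]
grip_width: 0.003
```

drive_tool --rows '[[[0, 0.003, 0, 0, 255], [0, 0.006, 0, 0, 255], [0, 0.009, 0, 0, 255]]]'

```text
time: 6.08
position: [0.528, 0.1473, 0.0799]
tool_rot: [3.127, 0.297, -0.0]
ft_force: [-0.8, 4.4, 1.7]
grip_width: 0.005
```

drive_tool --rows '[[[0, 0.003, 0, 0, 255], [0, 0.006, 0, 0, 255]]]'

```text
time: 6.32
position: [0.5283, 0.1454, 0.0799]
tool_rot: [3.127, 0.297, -0.001]
ft_force: [-1.7, 3.4, 1.1]
grip_width: 0.005
```

drive_tool --rows '[[[0, 0.002, 0, 0, 255], [0, 0.004, 0, 0, 255]]]'

```text
time: 6.58
position: [0.5284, 0.1448, 0.0799]
tool_rot: [-3.127, -0.297, 0.0]
ft_force: [-2.3, 4.5, 0.6]
grip_width: 0.003
```

drive_tool --rows '[[[0, 0.002, 0, 0, 255], [0, 0.004, 0, 0, 255]]]'

```text
time: 6.82
position: [0.5285, 0.1447, 0.0799]
tool_rot: [-3.125, -0.298, 0.0]
ft_force: [-2.2, 7.8, 0.9]
grip_width: 0.009
```

drive_tool --rows '[[[0, 0.003, 0, 0, 255], [0, 0.004, 0, 0, 255]]]'

```text
time: 7.08
position: [0.5285, 0.1447, 0.08]
tool_rot: [-3.124, -0.299, 0.0]
ft_force: [-2.1, 9.5, 0.4]
grip_width: 0.006
```

drive_tool --rows '[[[0, 0.003, 0, 0, 255], [0, 0.003, 0, 0, 255]]]'

```text
time: 7.32
position: [0.5285, 0.1447, 0.08]
tool_rot: [-3.123, -0.3, -0.0]
ft_force: [-3.5, 10.0, 0.2]
grip_width: 0.004
```

drive_tool --rows '[[[0, -0.05, 0, 0, 255], [0, -0.09, -0.1, 0, 255], [0, -0.09, -0.3, 0, 255], [0, -0.09, -0.4, 0, 255], [0, -0.09, -0.4, 0, 255], [0, -0.09, -0.4, 0, 255]]]'

```text
time: 8.07
position: [0.524, 0.1663, 0.1989]
tool_rot: [3.126, 0.295, -0.002]
ft_force: [-0.2, -0.3, -0.7]
grip_width: 0.006
```

```bash
python3 - <<'E'
from h import *
d=snap('side','s3'); plan(.564,-.0404,.2,.185); crop('s3',205,180,285,255,7.5,'c8')
E
```

```text
t 8.125 p [0.5236 0.1664 0.1984] yaw 0.1886 F [-0.89 -0.   -0.66] M [ 0.017 -0.088 -0.019] w 0.003
plan [ 0.0029  0.7025 -0.0043] 0.0011
```

View pics/c8.png

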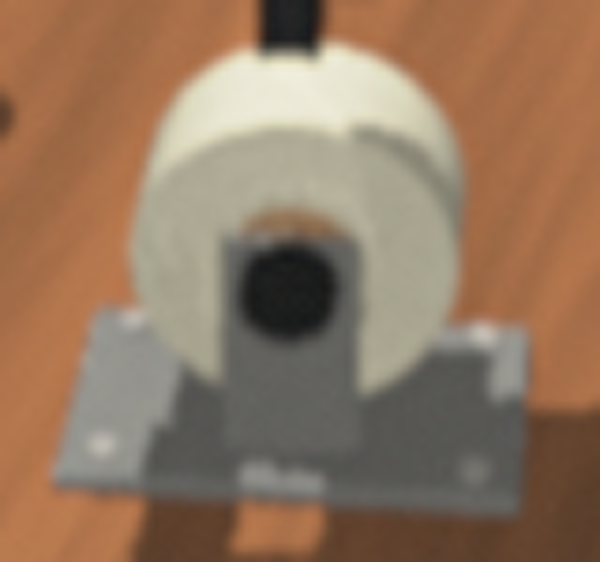

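Head sits against the cheek. Now view the bare end.

drive_tool --rows '[[[0, 0.7, 0, 0, 0], [0, 0.7, 0, 0, 0], [0, 0.7, 0, 0, 0], [0, 0.7, 0, 0, 0], [0, 0.7, 0.15, 0, 0], [0, 0.7, 0.15, 0, 0], [0, 0.7, 0.15, 0, 0]]]'

```text
time: 9.0
position: [0.5638, -0.0375, 0.1554]
tool_rot: [-3.127, -0.3, 0.0]
ft_force: [-0.6, 0.0, 0.5]
grip_width: 0.717
```

```bash
python3 - <<'E'
from h import *
d=snap('wrist','w4'); plan(.457,-.2306,.15,.185)
E
```

```text
t 9.05 p [ 0.5644 -0.0376  0.1561] yaw 0.191 F [ 0.42 -0.04  0.1 ] M [-0.026 -0.078 -0.021] w 0.767
plan [-0.4736  0.5637  0.0199] 0.0019
```

View pics/w4.png

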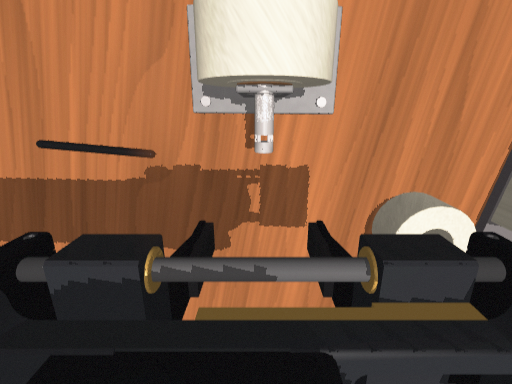

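```bash
python3 - <<'E'
from h import *
crop('w4',235,75,295,165,6.6,'c9')
crop('w4',185,0,345,120,5,'c10')
E
```

```text
(no output)
```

View pics/c9.png

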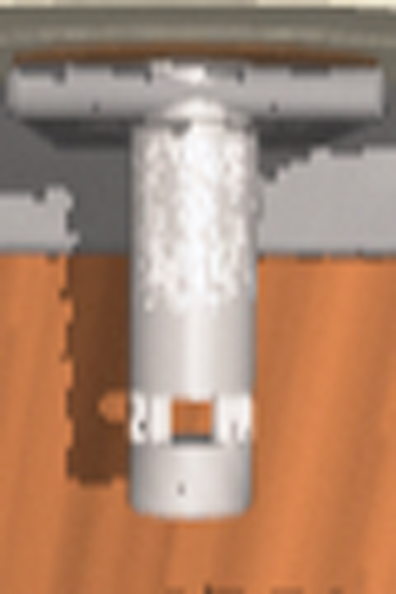

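View pics/c10.png

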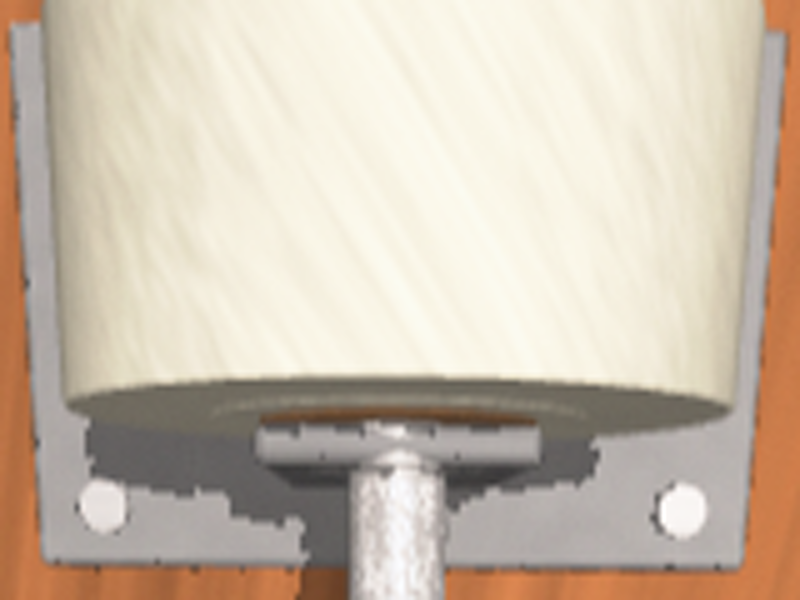

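```bash
python3 - <<'E'
from h import *
np.set_printoptions(precision=4,suppress=True)
w=load('w4');t=load('top1')
h=atz(w,235+192.5/6.6,75+421/6.6,.083); print('hole',h,stand(h))
e=atz(w,235+192/6.6,75+515/6.6,.075); print('end',e)
sp=[atz(w,235+x/6.6,75+y/6.6,.079) for x,y in ((193,200),(193,340),(193,480))]; print(sp); print([stand(q) for q in sp])
A=atz(w,185+42/5,562/5,.008);B=atz(w,185+742/5,568/5,.008); print(A,B,np.linalg.norm(A-B),np.arctan2(*(B-A)[1::-1]))
print(w['camera_matrix'], -w['R'].T@w['t'])
w=load('w1'); b=np.array([atz(w,255+x/8,120+y/8,.05) for x,y in ((72,92),(537,78),(528,393),(90,405))]); print(b,b.mean(0)); a=b[1]-b[0]+b[2]-b[3]; print(np.arctan2(a[1],a[0]))
g=np.array([atz(w,255+x/8,120+y/8,.087) for x,y in ((278,243),(398,240),(400,330),(280,333))]); print(g,g.mean(0))
f=np.array([atz(w,255+x/8,120+y/8,.055) for x,y in ((225,198),(388,190),(222,308))]); print(f)
E
```

```text
hole [0.5555 0.0193 0.083 ] [ 0.0027 -0.0698]
end [0.558  0.0067 0.075 ]
[array([0.5505, 0.0449, 0.079 ]), array([0.5537, 0.0287, 0.079 ]), array([0.5571, 0.0117, 0.079 ])]
[array([ 0.0025, -0.0437]), array([ 0.0027, -0.0602]), array([ 0.0029, -0.0775])]
[0.4789 0.0249 0.008 ] [0.6251 0.052  0.008 ] 0.14869516461447047 0.18330049637811122
[[267.5008   0.     260.4866]
 [  0.     267.5008 191.0804]
 [  0.       0.       1.    ]] [0.5482 0.0407 0.3039]
[[ 0.4227 -0.2142  0.05  ]
 [ 0.4859 -0.2003  0.05  ]
 [ 0.4959 -0.2439  0.05  ]
 [ 0.4338 -0.2575  0.05  ]] [ 0.4596 -0.229   0.05  ]
0.21653827952362148
[[ 0.4505 -0.2249  0.087 ]
 [ 0.4652 -0.2217  0.087 ]
 [ 0.4681 -0.2328  0.087 ]
 [ 0.4533 -0.236   0.087 ]] [ 0.4593 -0.2288  0.087 ]
[[ 0.4462 -0.2241  0.055 ]
 [ 0.4683 -0.2188  0.055 ]
 [ 0.4491 -0.2392  0.055 ]]
```

drive_tool --rows '[[[-0.24, 0.28, 0.02, 0, 0], [-0.47, 0.56, 0.02, -0.008, 0], [-0.47, 0.56, 0.02, -0.008, 0], [-0.47, 0.56, 0.02, -0.008, 0], [-0.47, 0.56, 0.02, -0.008, 0], [-0.47, 0.56, 0.02, -0.008, 0], [-0.47, 0.56, 0.02, -0.008, 0]]]'

```text
time: 9.93
position: [0.4581, -0.2285, 0.1495]
tool_rot: [3.123, 0.341, 0.002]
ft_force: [-0.5, -0.0, -0.5]
grip_width: 1.003
```

```bash
python3 - <<'E'
from h import *
d=snap('wrist','w5');snap('side','s5');plan(.458,-.230,.074,.2165)
crop('s5',265,120,345,200,7,'c11')
E
```

```text
t 10.025 p [ 0.4577 -0.2289  0.1492] yaw 0.2171 F [-0.14 -0.19 -0.78] M [-0.036 -0.1    0.046] w 1.002
plan [0.     0.0039 0.2506] 0.0002
```

View pics/w5.png

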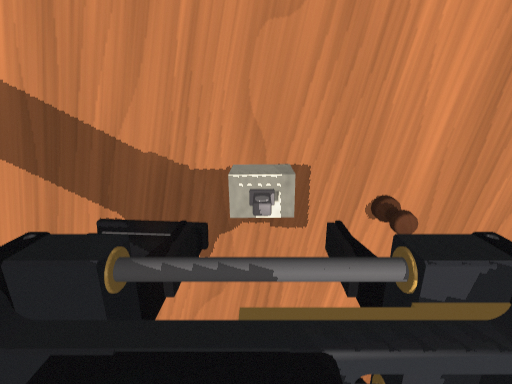

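View pics/c11.png

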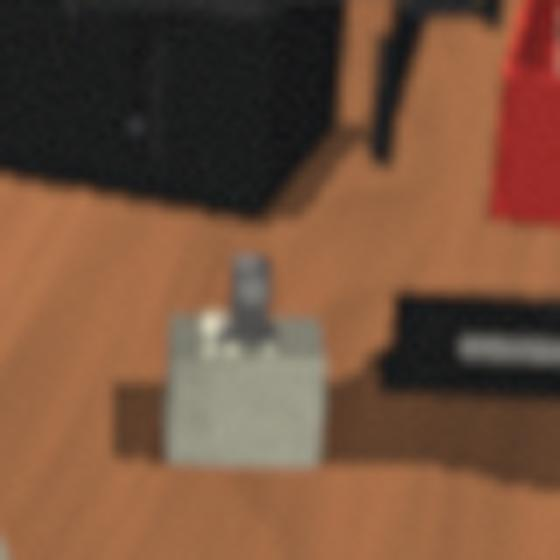

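```bash
python3 - <<'E'
from h import *
d=load('w5'); print(proj(d,[.4577,-.2289,.087]),proj(d,[.4577,-.2289,.05])); crop('w5',215,150,315,230,7,'c12')
for p in ((.4577,-.2289,.1492),(.4577,-.2289,.135)):print(proj(d,p))
E
```

```text
[260.26838902 209.37191007] [260.2427631  195.84561396]
[260.3361452  245.13610283]
[260.31671421 234.87971422]
```

View pics/c12.png

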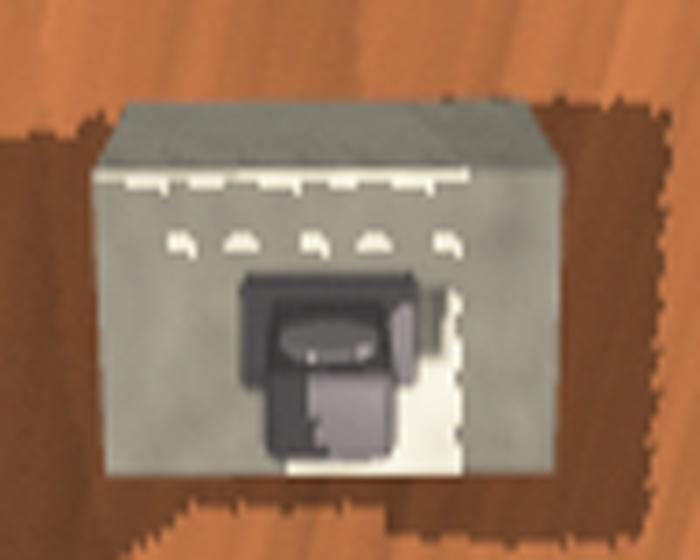

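drive_tool --rows '[[[0, 0.002, 0.125, 0, 0], [0, 0.002, 0.2, 0, 0], [0, 0.002, 0.24, 0, 0], [0, 0.002, 0.252, 0, 0], [0, 0.002, 0.252, 0, 0], [0, 0.002, 0.252, 0, 100]]]' --grip_force 15

```text
time: 10.78
position: [0.4577, -0.2311, 0.0742]
tool_rot: [3.122, 0.336, 0.002]
ft_force: [-0.6, 0.6, 0.3]
grip_width: 0.947
```

drive_tool --rows '[[[0, 0, 0, 0, 150], [0, 0, 0, 0, 190], [0, 0, 0, 0, 225], [0, 0, 0, 0, 255], [0, 0, 0, 0, 255], [0, 0, 0, 0, 255]]]' --grip_force 15

```text
time: 11.52
position: [0.457, -0.2307, 0.0733]
tool_rot: [3.123, 0.336, -0.0]
ft_force: [0.2, -0.0, -0.7]
grip_width: 0.29
```

```bash
python3 - <<'E'
from h import *
snap('side','s6');plan(.458,-.230,.074,.2165)
crop('s6',265,120,345,200,7,'c11')
E
```

```text
t 11.575 p [ 0.457  -0.2308  0.0733] yaw 0.2145 F [ 0.84 -0.24 -0.34] M [-0.039 -0.322  0.013] w 0.246
plan [ 0.0038 -0.0018 -0.0022] -0.0006
```

View pics/c11.png

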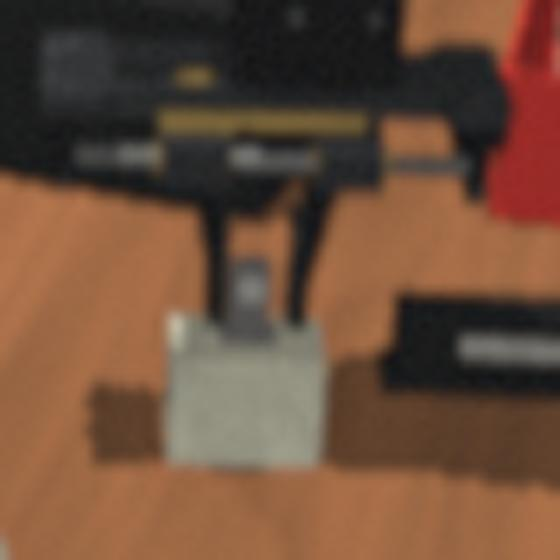

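drive_tool --rows '[[[0, 0, 0, 0, 255], [0, 0, 0, 0, 255], [0, 0, 0, 0, 255]]]' --grip_force 15

```text
time: 11.95
position: [0.4578, -0.2307, 0.0737]
tool_rot: [3.123, 0.337, 0.002]
ft_force: [3.5, 0.7, 0.4]
grip_width: 0.181
```

drive_tool --rows '[[[0, 0, 0, 0, 255], [0, 0, 0, 0, 255]]]' --grip_force 40

```text
time: 12.2
position: [0.4577, -0.2307, 0.0736]
tool_rot: [3.123, 0.337, 0.002]
ft_force: [4.1, 0.9, -0.1]
grip_width: 0.178
```

drive_tool --rows '[[[0.003, 0, 0, 0, 255], [0.003, 0, -0.03, 0, 255], [0.003, 0, -0.08, 0, 255], [0.003, 0, -0.14, 0, 255], [0.003, 0, -0.24, 0, 255], [0.003, 0, -0.4, 0, 255], [0.003, 0, -0.4, 0, 255], [0.003, 0, -0.4, 0, 255]]]'

```text
time: 13.2
position: [0.4572, -0.2308, 0.1937]
tool_rot: [3.123, 0.335, -0.001]
ft_force: [-0.2, 0.7, -1.8]
grip_width: 0.177
```

```bash
python3 - <<'E'
from h import *
snap('wrist','w7');snap('side','s7');plan(.5555,.0193,.16,.185)
crop('s7',265,100,345,180,7,'c11'); crop('w7',200,140,330,250,6,'c12')
E
```

```text
t 13.3 p [ 0.4568 -0.2304  0.1924] yaw 0.2142 F [-0.5   0.05 -0.92] M [-0.018 -0.099 -0.013] w 0.181
plan [ 0.4988 -0.7432  0.1078] 0.0093
```

View pics/c11.png

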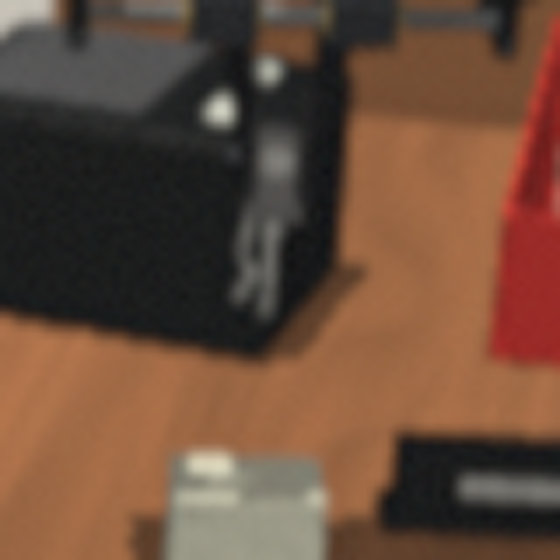

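View pics/c12.png

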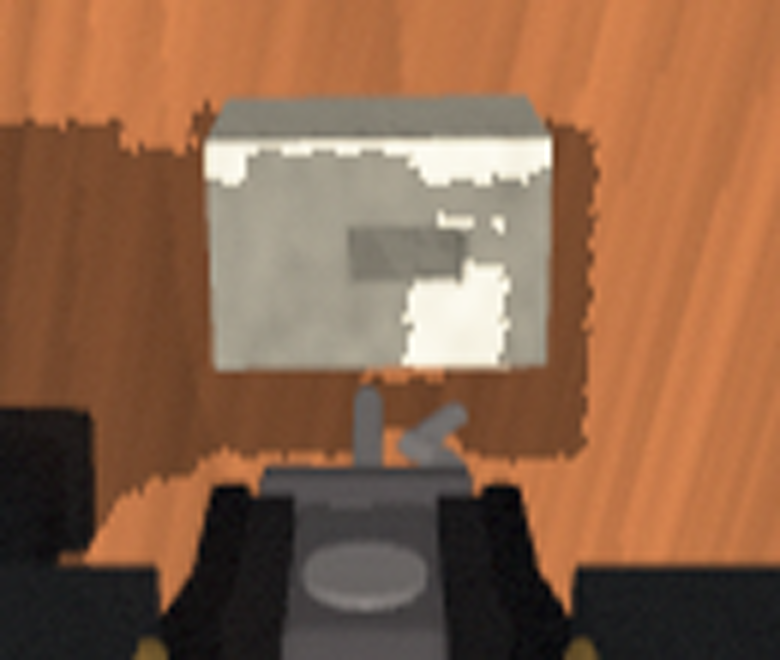

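```bash
python3 - <<'E'
from h import *
w=load('w7'); p=np.array([.4568,-.2304])
L=atz(w,200+367.5/6,140+402.5/6,.1268); print(L)
y=.2142; o=L[:2]-p; print('offset tool x,y',o@[np.cos(y),np.sin(y)], o@[np.sin(y),-np.cos(y)])
E
```

```text
[ 0.45740264 -0.23058875  0.1268    ]
offset tool x,y 0.0005487488336014464 0.00031254226662795357
```

drive_tool --rows '[[[0.25, -0.37, 0.03, 0.009, 255], [0.4, -0.6, 0.055, 0.009, 255], [0.47, -0.7, 0.055, 0.009, 255], [0.497, -0.743, 0.055, 0.009, 255], [0.497, -0.743, 0.055, 0.009, 255], [0.497, -0.743, 0.055, 0.009, 255], [0.497, -0.743, 0.055, 0.009, 255], [0.497, -0.743, 0.055, 0.009, 255]]]'

```text
time: 14.3
position: [0.5557, 0.0168, 0.1765]
tool_rot: [3.128, 0.287, -0.001]
ft_force: [-1.1, 0.1, -0.3]
grip_width: 0.178
```

```bash
python3 - <<'E'
from h import *
snap('wrist','w8');plan(.555,.0195,.163,.185)
crop('w8',225,150,300,230,8,'c13')
E
```

```text
t 14.35 p [0.5558 0.0171 0.1767] yaw 0.1834 F [ 0.38  0.05 -1.79] M [-0.041 -0.166  0.023] w 0.179
plan [-0.0013 -0.0084  0.0456] -0.0005
```

View pics/c13.png

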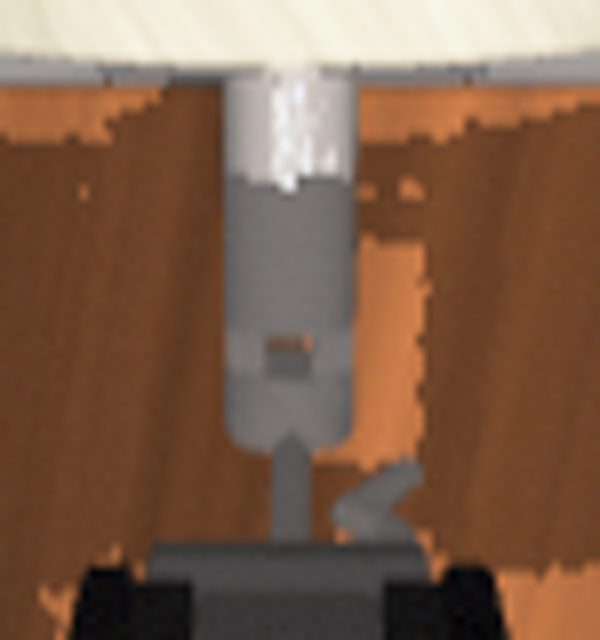

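```bash
cat >> h.py <<'E'
def rel(w,hole,leg,tcp,zc=.0656):
    H=atz(w,*hole,.083); L=atz(w,*leg,tcp[2]-zc); y=SY; o=H[:2]-L[:2]
    print('hole',H.round(4),'leg',L.round(4),'need tool dx,dy (m)',(o@[np.cos(y),np.sin(y)]).round(5),(o@[np.sin(y),-np.cos(y)]).round(5))
E
python3 - <<'E'
from h import *
w=load('w8'); rel(w,(225+289/8,150+358/8),(225+291.5/8,150+451/8),[.5558,.0171,.1767])
E
```

```text
hole [0.5554 0.0195 0.083 ] leg [0.5559 0.0182 0.1111] need tool dx,dy (m) -0.00021 -0.0014
```

drive_tool --rows '[[[-0.001, -0.005, 0.03, 0, 255], [-0.001, -0.005, 0.05, 0, 255], [-0.001, -0.005, 0.05, 0, 255], [-0.001, -0.005, 0.05, 0, 255]]]'

```text
time: 14.85
position: [0.5556, 0.0204, 0.1618]
tool_rot: [3.128, 0.292, -0.0]
ft_force: [-0.5, 0.7, 0.2]
grip_width: 0.18
```

```bash
python3 - <<'E'
from h import *
snap('wrist','w9');plan(.555,.0195,.163,.185)
crop('w9',235,160,295,230,9,'c14')
E
```

```text
t 14.9 p [0.5557 0.0204 0.162 ] yaw 0.1863 F [-0.33  0.05 -2.  ] M [ 0.007 -0.086 -0.022] w 0.179
plan [-0.0028  0.0026 -0.0034] 0.0004
```

View pics/c14.png

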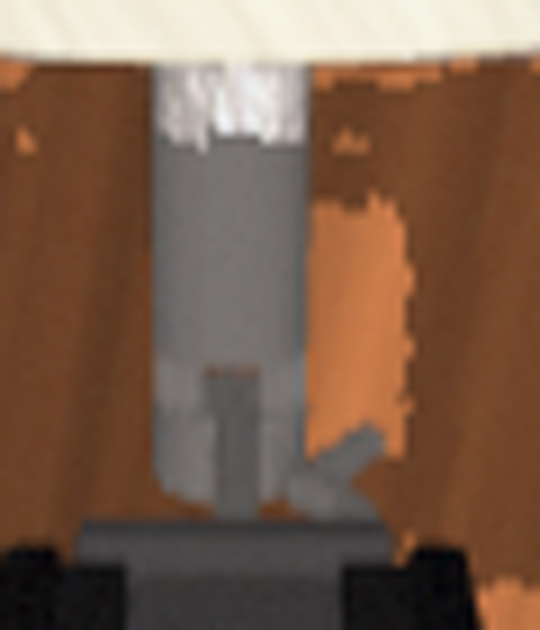

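```bash
python3 - <<'E'
from h import *
i=load('w9')['img'][192:222,248:272]; g=cv2.resize(i,None,fx=20,fy=20,interpolation=cv2.INTER_CUBIC).astype(float)
g=np.clip((g-40)*2.6,0,255).astype(np.uint8); cv2.imwrite('pics/c15.png',g)
E
```

```text
(no output)
```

View pics/c15.png

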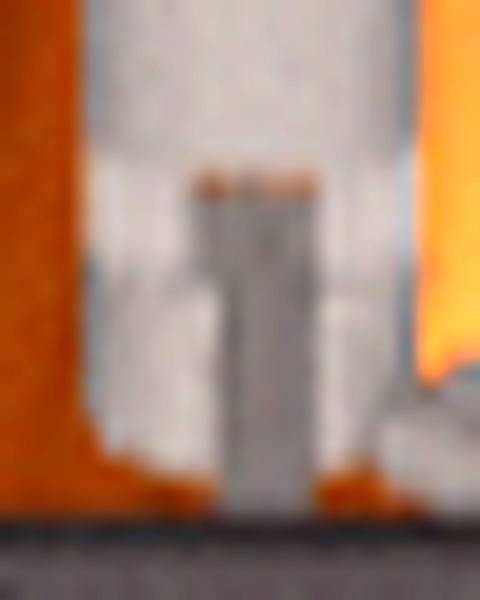

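```bash
python3 - <<'E'
from h import *
w=load('w9'); H=atz(w,248+256/20,192+226/20,.083); print(H)
for dy in (-.002,-.001,0,.001,.002):
    q=H[:2]+dy*np.array([-np.sin(SY),np.cos(SY)])
    print(dy,(proj(w,[*q,.0944])-[248,192])*20,(proj(w,[*q,.0964])-[248,192])*20)
i=cv2.cvtColor(w['img'],cv2.COLOR_BGR2GRAY)[196:222,256:268]; print(i)
E
```

```text
[0.5556186  0.01976706 0.083     ]
-0.002 [256.31159122 358.15606282] [256.38577813 374.89402302]
-0.001 [256.35855317 336.3977399 ] [256.43322798 352.97462166]
0 [256.40563367 314.58448337] [256.48079864 330.9994156 ]
0.001 [256.4528332  292.71608491] [256.52849055 308.96819146]
0.002 [256.50015219 270.79233518] [256.5763042  286.88073476]
[[111 113 117 116 117 118 115 116 113 112 106 101]
 [112 113 117 116 116 115 116 116 114 112 106 101]
 [111 115 116 116 116 117 116 115 114 112 107 103]
 [112 113 116 116 117 116 116 115 114 111 109 104]
 [113 111 104 108 105 108 109 109 115 113 114 112]
 [117 102  83  90  88  93  93  94 115 115 119 118]
 [117 102  88  91  89  89  89  93 117 116 119 119]
 [119 104  89  90  89  85  90  96 118 117 120 119]
 [118 104  91  90  88  84  90  93 117 117 118 114]
 [110 100  91  88  88  87  87  89 111 113 114 109]
 [106 106 103  86  89  88  85  86 107 110 109 106]
 [111 114 114  86  90  88  86  89 117 115 111 104]
 [114 115 112  83  89  88  86  92 113 110 109 104]
 [114 114 107  83  90  88  87  92 114 109 105 103]
 [115 115 103  84  89  87  87  90 114 109 104 100]
 [114 118 106  84  88  88  87  92 114 107 104  93]
 [114 117 107  86  88  87  86  91 115 109 100  94]
 [115 116 106  84  86  87  86  92 113 110  97 106]
 [116 115 106  86  89  88  89  90 113 102  94 107]
 [ 99 101 100  87  89  89  88  87  99  89  81 100]
 [ 68  75  82  87  87  87  87  81  70  69  72  87]
 [ 61  64  67  74  76  76  76  71  64  65  64  68]
 [ 55  57  55  56  56  57  56  55  55  54  55  55]
 [ 65  62  65  63  64  63  64  62  61  64  62  64]
 [ 73  72  72  72  72  71  72  72  72  72  72  71]
 [ 75  73  74  72  73  72  75  72  72  74  73  72]]
```

drive_tool --rows '[[[-0.0015, 0.004, 0, 0, 255], [-0.0015, 0.004, 0, 0, 255], [-0.0015, 0.004, 0, 0, 255]]]'

```text
time: 15.28
position: [0.5554, 0.0191, 0.1619]
tool_rot: [3.128, 0.292, 0.0]
ft_force: [-0.4, 0.5, 0.6]
grip_width: 0.18
```

```bash
cat >> h.py <<'E'
def zoom(n,o,y0=192,y1=222,x0=248,x1=272):
    d=snap('wrist',n); i=d['img'][y0:y1,x0:x1]; g=cv2.resize(i,None,fx=20,fy=20,interpolation=cv2.INTER_CUBIC).astype(float)
    cv2.imwrite('pics/'+o+'.png',np.clip((g-50)*3,0,255).astype(np.uint8)); return d
E
python3 - <<'E'
from h import *
zoom('w10','c16'); plan(.555,.0195,.163,.185)
E
```

```text
t 15.325 p [0.5554 0.0191 0.1619] yaw 0.1862 F [-1.26  0.94 -0.49] M [ 0.02  -0.093 -0.005] w 0.182
plan [-0.001  -0.0015 -0.0037] 0.0004
```

View pics/c16.png

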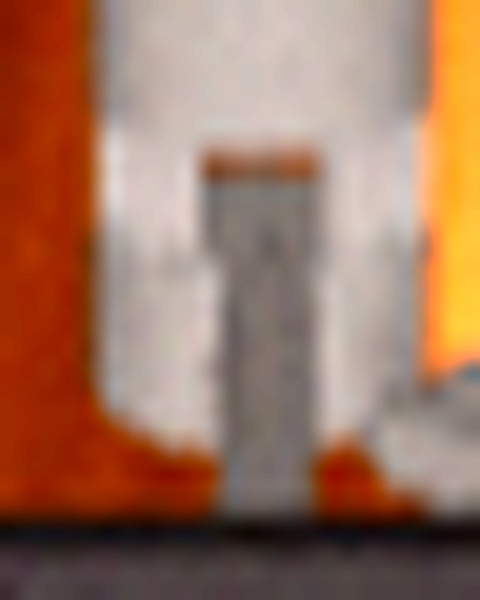

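drive_tool --rows '[[[-0.0005, 0, 0.015, 0, 255], [-0.0005, 0, 0.028, 0, 255], [-0.0005, 0, 0.028, 0, 255], [-0.0005, 0, 0.028, 0, 255]]]'

```text
time: 15.82
position: [0.5552, 0.0191, 0.1534]
tool_rot: [3.128, 0.292, -0.0]
ft_force: [0.2, 1.4, -1.1]
grip_width: 0.176
```

```bash
python3 - <<'E'
from h import *
zoom('w11','c17'); plan(.555,.0195,.163,.185)
E
```

```text
t 15.875 p [0.5552 0.0191 0.1535] yaw 0.1862 F [-0.31 -0.45 -0.62] M [-0.082 -0.077 -0.007] w 0.177
plan [-0.0005 -0.0015 -0.0317] 0.0004
```

View pics/c17.png

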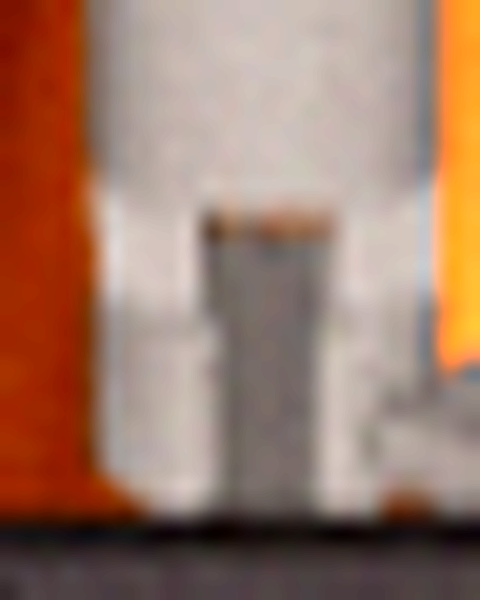

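drive_tool --rows '[[[0, 0, 0.006, 0, 255], [0, 0, 0.011, 0, 255], [0, 0, 0.011, 0, 255]]]'

```text
time: 16.25
position: [0.5551, 0.019, 0.1499]
tool_rot: [3.128, 0.292, -0.0]
ft_force: [0.1, 0.1, -0.5]
grip_width: 0.184
```

drive_tool --rows '[[[0, 0, 0.004, 0, 255], [0, 0, 0.007, 0, 255], [0, 0, 0.007, 0, 255]]]'

```text
time: 16.62
position: [0.5551, 0.019, 0.1479]
tool_rot: [3.128, 0.292, -0.0]
ft_force: [-0.7, 0.2, -0.8]
grip_width: 0.181
```

drive_tool --rows '[[[0, 0, 0.006, 0, 255], [0, 0, 0.012, 0, 255], [0, 0, 0.018, 0, 255], [0, 0, 0.018, 0, 255]]]'

```text
time: 17.12
position: [0.555, 0.019, 0.1424]
tool_rot: [3.128, 0.292, -0.001]
ft_force: [0.9, -1.1, -1.1]
grip_width: 0.179
```

```bash
python3 - <<'E'
from h import *
zoom('w12','c18'); snap('side','s12'); snap('top','t12'); plan(.555,.0195,.163,.185)
crop('t12',215,155,295,235,8,'c19')
E
```

```text
t 17.275 p [0.5551 0.019  0.1426] yaw 0.1862 F [ 0.05  0.74 -0.69] M [-0.138 -0.123 -0.03 ] w 0.179
plan [ 0.     -0.0017 -0.0681] 0.0004
```

View pics/c18.png

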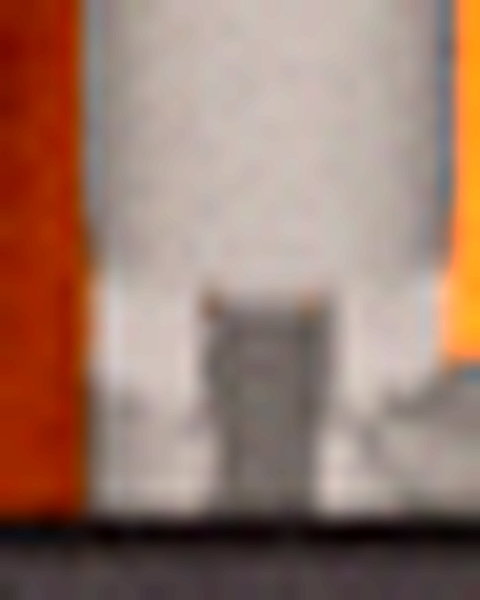

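drive_tool --rows '[[[0, 0, 0.006, 0, 255], [0, 0, 0.012, 0, 255], [0, 0, 0.018, 0, 255], [0, 0, 0.018, 0, 255]]]'

```text
time: 17.77
position: [0.5551, 0.019, 0.137]
tool_rot: [3.128, 0.292, -0.0]
ft_force: [-0.2, -0.7, -0.8]
grip_width: 0.182
```

drive_tool --rows '[[[0, 0, 0.005, 0, 255], [0, 0, 0.01, 0, 255], [0, 0, 0.01, 0, 255]]]'

```text
time: 18.15
position: [0.5552, 0.019, 0.1341]
tool_rot: [3.128, 0.292, -0.0]
ft_force: [0.7, -0.9, -1.1]
grip_width: 0.181
```

drive_tool --rows '[[[0, 0, 0.005, 0, 255], [0, 0, 0.01, 0, 255], [0, 0, 0.01, 0, 255]]]'

```text
time: 18.52
position: [0.5554, 0.019, 0.1312]
tool_rot: [3.128, 0.292, 0.001]
ft_force: [1.1, -1.3, -0.4]
grip_width: 0.178
```

drive_tool --rows '[[[0, 0, 0.005, 0, 255], [0, 0, 0.01, 0, 255], [0, 0, 0.01, 0, 255]]]'

```text
time: 18.9
position: [0.5559, 0.0191, 0.1288]
tool_rot: [3.128, 0.292, 0.003]
ft_force: [1.5, -0.8, 3.2]
grip_width: 0.179
```

drive_tool --rows '[[[0, 0, 0.005, 0, 255], [0, 0, 0.01, 0, 255], [0, 0, 0.01, 0, 255]]]'

```text
time: 19.27
position: [0.556, 0.0192, 0.126]
tool_rot: [3.128, 0.292, 0.003]
ft_force: [1.8, -0.8, 4.5]
grip_width: 0.18
```

```bash
python3 - <<'E'
from h import *
snap('wrist','w13'); snap('side','s13'); plan(.555,.0195,.163,.185)
crop('w13',215,150,315,240,7,'c20')
E
```

```text
t 19.375 p [0.5561 0.0192 0.126 ] yaw 0.1862 F [ 1.34 -0.67  5.64] M [-0.133 -0.581  0.02 ] w 0.178
plan [-0.003  -0.0016 -0.1234] 0.0004
```

View pics/c20.png

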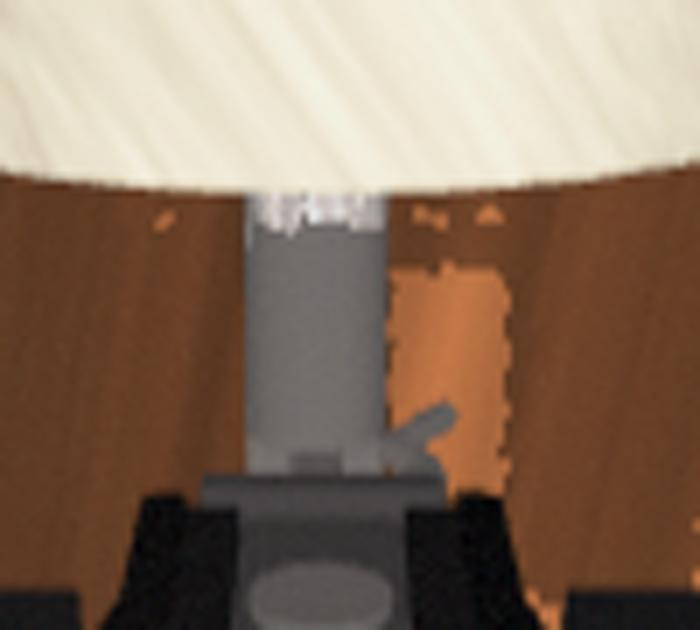

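drive_tool --rows '[[[0, 0, 0.004, 0, 255], [0, 0, 0.008, 0, 255], [0, 0, 0.008, 0, 255]]]'

```text
time: 19.75
position: [0.556, 0.0192, 0.123]
tool_rot: [-3.128, -0.292, -0.003]
ft_force: [4.2, -0.4, 2.5]
grip_width: 0.178
```

drive_tool --rows '[[[0, 0, 0.004, 0, 255], [0, 0, 0.008, 0, 255], [0, 0, 0.008, 0, 255]]]'

```text
time: 20.12
position: [0.5557, 0.0189, 0.12]
tool_rot: [3.128, 0.292, 0.002]
ft_force: [5.8, -1.7, -1.2]
grip_width: 0.175
```

drive_tool --rows '[[[0, 0, 0.004, 0, 255], [0, 0, 0.008, 0, 255], [0, 0, 0.008, 0, 255]]]'

```text
time: 20.5
position: [0.5547, 0.0189, 0.1173]
tool_rot: [-3.128, -0.292, 0.002]
ft_force: [4.5, 0.2, -1.0]
grip_width: 0.177
```

Sprung over; now seat down.

drive_tool --rows '[[[0, 0, 0.003, 0, 255], [0, 0, 0.006, 0, 255], [0, 0, 0.006, 0, 255]]]'

```text
time: 20.88
position: [0.5544, 0.0189, 0.1158]
tool_rot: [3.128, 0.292, -0.003]
ft_force: [3.2, -1.0, -0.3]
grip_width: 0.183
```

drive_tool --rows '[[[0, 0, 0.002, 0, 255], [0, 0, 0.004, 0, 255], [0, 0, 0.004, 0, 255]]]'

```text
time: 21.25
position: [0.5545, 0.0189, 0.1147]
tool_rot: [3.128, 0.292, -0.002]
ft_force: [1.0, -1.3, 0.0]
grip_width: 0.181
```

drive_tool --rows '[[[0, 0, 0.002, 0, 255], [0, 0, 0.004, 0, 255], [0, 0, 0.004, 0, 255]]]'

```text
time: 21.62
position: [0.5547, 0.0189, 0.114]
tool_rot: [3.128, 0.292, -0.002]
ft_force: [-1.5, -1.1, 4.3]
grip_width: 0.179
```

drive_tool --rows '[[[0, 0, 0.002, 0, 255], [0, 0, 0.003, 0, 255], [0, 0, 0.003, 0, 255]]]'

```text
time: 22.0
position: [0.5549, 0.019, 0.1137]
tool_rot: [3.127, 0.292, -0.001]
ft_force: [-3.3, -1.4, 8.5]
grip_width: 0.182
```

drive_tool --rows '[[[0, 0, 0.002, 0, 255], [0, 0, 0.003, 0, 255], [0, 0, 0.003, 0, 255]]]'

```text
time: 22.38
position: [0.555, 0.019, 0.1134]
tool_rot: [3.127, 0.292, -0.001]
ft_force: [-4.5, -3.1, 11.9]
grip_width: 0.179
```

```bash
python3 - <<'E'
from h import *
snap('wrist','w14'); snap('side','s14'); snap('top','t14'); plan(.555,.0195,.163,.185)
crop('s14',205,140,285,220,7.5,'c21'); crop('w14',215,150,315,240,7,'c20')
E
```

```text
t 22.525 p [0.555  0.019  0.1134] yaw 0.1862 F [-4.35 -1.66 12.93] M [-0.427  1.076 -0.015] w 0.184
plan [ 0.     -0.0014 -0.1654] 0.0004
```

View pics/c20.png

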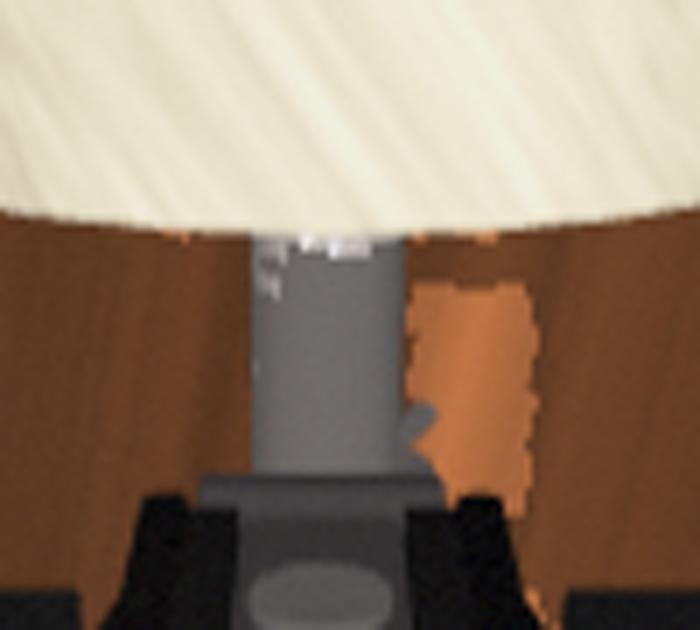

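View pics/t14.png

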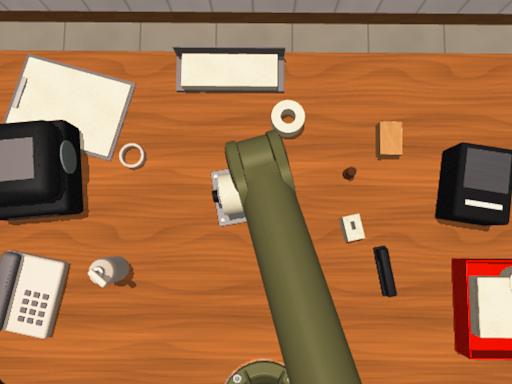

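drive_tool --rows '[[[0, 0, -0.004, 0, 255], [0, 0, -0.006, 0, 255], [0, 0, -0.006, 0, 255]]]'

```text
time: 22.9
position: [0.5549, 0.019, 0.1138]
tool_rot: [3.128, 0.292, -0.001]
ft_force: [-2.6, -2.0, 5.3]
grip_width: 0.179
```

drive_tool --rows '[[[0, 0, 0, 0, 195], [0, 0, 0, 0, 185], [0, 0, 0, 0, 160], [0, 0, 0, 0, 140], [0, 0, 0, 0, 140]]]' --grip_force 15

```text
time: 23.52
position: [0.5552, 0.0191, 0.1138]
tool_rot: [-3.128, -0.292, -0.0]
ft_force: [-0.2, -0.4, -0.4]
grip_width: 0.439
```

```bash
python3 - <<'E'
from h import *
snap('wrist','w15'); plan(.555,.0195,.163,.185)
crop('w15',195,150,325,270,6,'c20')
E
```

```text
t 23.575 p [0.5552 0.0191 0.1138] yaw 0.1861 F [-1.49 -0.29  0.21] M [-0.023 -0.081 -0.011] w 0.436
plan [-0.0004 -0.0015 -0.164 ] 0.0003
```

View pics/c20.png

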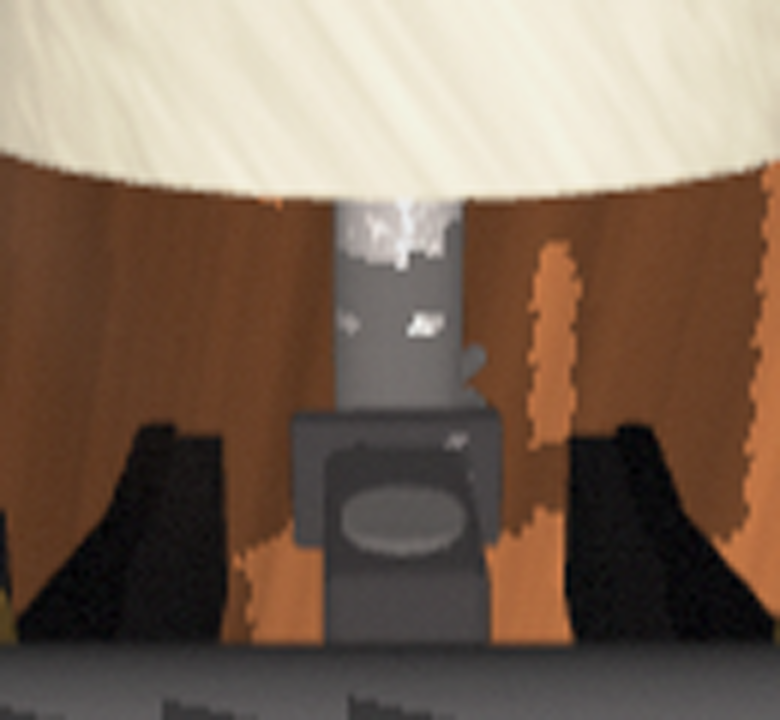

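Fingers are clear and the clip stands straight. Lift, then back off for a look.

drive_tool --rows '[[[0, 0, -0.05, 0, 140], [0, 0, -0.15, 0, 140], [0, 0, -0.35, 0, 140], [0, 0.1, -0.35, 0, 140], [0, 0.25, -0.35, 0, 140], [0, 0.35, -0.35, 0, 140], [0, 0.35, -0.35, 0, 140], [0, 0.35, -0.35, 0, 140]]]'

```text
time: 24.58
position: [0.5747, -0.0827, 0.2195]
tool_rot: [-3.127, -0.294, -0.001]
ft_force: [0.5, 0.1, -0.1]
grip_width: 0.45
```

```bash
python3 - <<'E'
from h import *
snap('wrist','w16'); snap('side','s16'); snap('top','t16'); plan(.555,.0195,.163,.185)
crop('w16',195,60,335,200,5,'c22'); crop('s16',205,180,285,255,7.5,'c23')
E
```

```text
t 24.725 p [ 0.5746 -0.0823  0.2193] yaw 0.1888 F [ 0.15 -0.17 -0.01] M [-0.01  -0.153  0.012] w 0.45
plan [-0.0008 -0.3455  0.1877] 0.0012
```

View pics/c22.png

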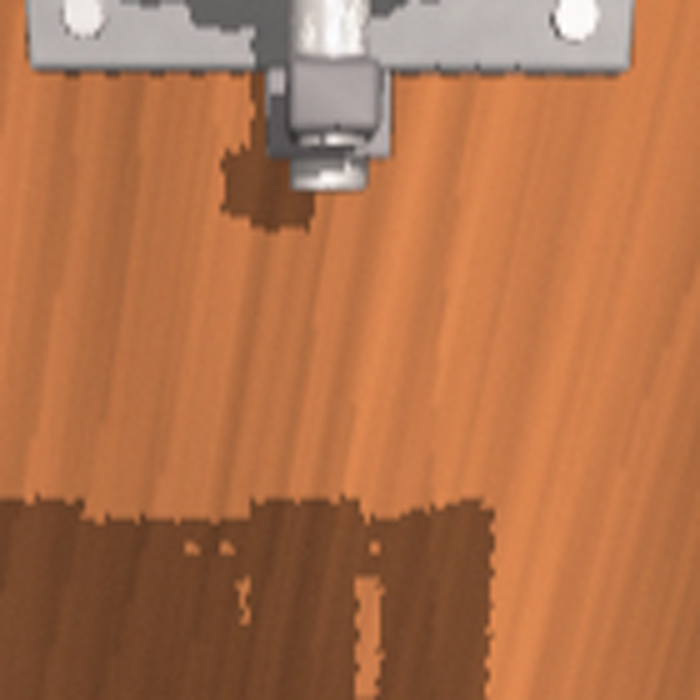

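View pics/c23.png

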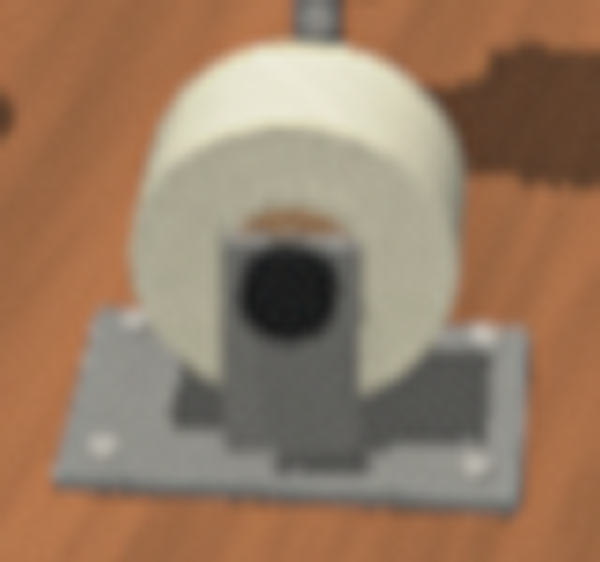

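View pics/t16.png

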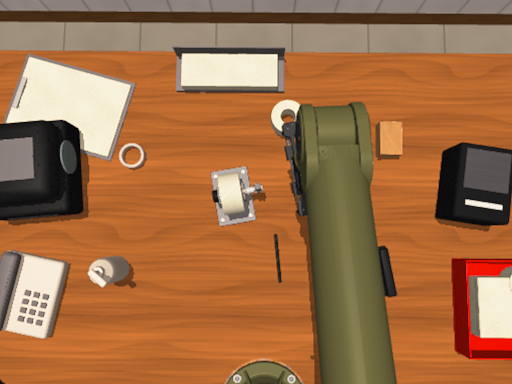

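```bash
python3 - <<'E'
from h import *
crop('s16',225,160,275,200,12,'c24')
s=load('s16');w=load('w16')
for z in (.091,.096,.128,.133): print(z,(proj(s,[.5545,.0190,z])-[225,160])*12,(proj(w,[.5555,.0193,z])-[195,60])*5)
E
```

```text
0.091 [261.05921807 365.40906412] [329.56174201 120.32164168]
0.096 [261.23339962 344.5479375 ] [329.63409223 117.86303662]
0.128 [262.36584744 208.91854627] [330.17072861  99.62706038]
0.133 [262.54560571 187.38951492] [330.26819744  96.31487479]
```

View pics/c24.png

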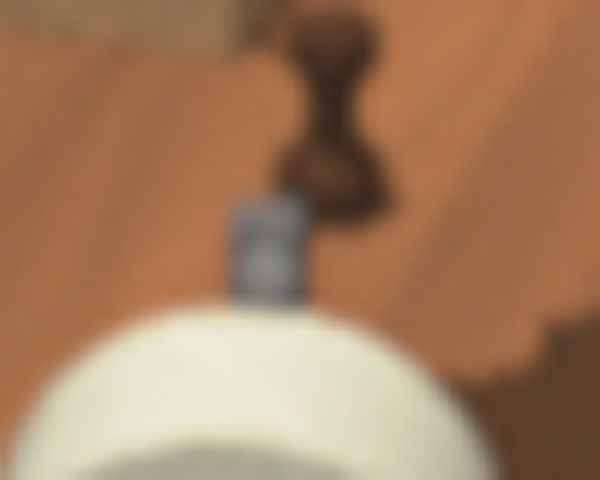

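```bash
python3 -c "
from bench import ctrl; print(ctrl.close_job())"
```

```text
the job is handed in; nothing more can be done
None
```

The label roll is locked: the spindle is fully home and the spring clip is down through the cross hole with its bow under the spindle. I handed the job in at about 25 s of robot time.

- **Spindle:** I pushed it in by its black head against about 4 N until it stopped, then to about 10 N with no further movement. The side camera shows the head against the cheek.
- **Clip:** I took it from its block and lined the leg up over the hole with the wrist camera. The leg entered with no measurable force.
- **Bow:** It started to resist with the leg tip about 22 mm below the spindle's top line, took about 6 N, and then the force dropped as it sprung over. The clip seated at its expected height, within about 1 mm, and I pressed it to about 13 N. That was the highest force reading of the whole job.
- **After letting go:** The clip stands upright, and in the side picture its grip top is where a fully seated clip should be, within about 1 mm. The gripper is clear.
- **Other things on the desk:** The ones visible in the last top picture look unmoved. The stamp, clip block and part of the stapler were hidden by the arm there; the top picture taken as the clip seated showed them in place, and the gripper touched nothing after that.

The one disagreement was between cameras: the wrist camera read positions about 2 mm off from the top and side cameras along x. I placed the clip using only the leg and hole seen in the same wrist pictures, so this did not affect the fit. I could not see the bow under the spindle directly; that it sprung over is judged from the force drop and the seating height.

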